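# Run the press-down spice grinder

### The arm

A 6-joint arm with a two-finger parallel gripper is mounted at the origin on the work surface. World frame = base frame: x ahead of the robot, y to its left, z up, the work surface at z = 0. Lengths are in mm, angles in rad, forces in N, time in s.
With the tool pointing down it reaches from about 400 to 825 mm from the base axis. Payload 7 kg.
Tool frame: the origin (TCP) lies at the very end of the fingers, on their centre line; the grasp point (between the pads) lies 19 mm behind it; z points along the fingers, y is the line along which they close (so a half turn about z gives the same grasp; the last joint's range is limited). The gripper opens to 85 mm and grips with 20 to 120 N. Pads are 22 mm wide; open, the fingers measure 114 mm over their backs; the gripper's body (76 mm by 85 mm) begins 54 mm behind the grasp point. The pads swing forward as they close: fully open they stand 13 mm farther back than shut.
Start: joints at [1.421, 0.359, 0.012, 0, -1.224, -0.288], TCP at [286.17, 611.312, 231.302] pointing down, gripper open.
Joint ranges: [-3.07, 3.07], [-1.43, 2.12], [-1.02, 1.25], [-3.03, 1.67], [-3.05, -0], [-3.03, 3.03]. Speed limits (rad/s): [2.39, 2.39, 3.01, 3.14, 3.14, 3.14].

### API

Orientations are given as a unit quaternion [x, y, z, w].
In Python, from bench import ctrl gives the robot as it stands.
- The arm moves only by the tool apply_moves, never from a script. Its argument "steps" is text: rows parted by semicolons, each of 6 numbers parted by spaces: the shift along the world's x, y, z as a fraction of full scale, then the turn, a rotation vector about the world's x, y, z as a fraction of full scale. In form: tx ty tz rx ry rz; .... A call has 1 to 5 rows; each row is the pose to reach, as a shift and turn from the pose commanded when the call began; what a row does not reach only later rows make up. Full scale, the value 1, is 300 mm for a shift and 0.5 rad for a turn. A row lasts 1/10 s, in which the tool goes at most 50 mm and 8.59 degrees, less where a joint would pass 70% of its speed; a pose out of reach is approached as far as the arm can. A call with a number of a shift or a turn outside -1 to 1 is refused whole. A call with a gripper value outside its range is refused whole. "gripper" is the opening, from 0 (shut) to 1 (fully open), set as the call begins (left out, the last holds). The fingers move at their own pace and stop on an object; "newtons" is the grip in N (left out, the last holds). Time passes only in rows, so rows that repeat a pose let the fingers close. It gives the time, the measured TCP pose, the force, the opening and the grip force at its end, in the units of the state.
- ctrl.get_state(): the state, without advancing time (a new reading comes with each control period).
- ctrl.snapshot(name): name is "scene" or "top"; returns (picture, depth): 400x640x3 uint8, blue, green, red; 400x640 float32, mm along the optical axis (not along the pixel's ray), 0 where there is no reading.
- ctrl.calibration(name): a dict with "K" (3x3 intrinsics, pixels), "R" (3x3) and "t" (3): a world point X has camera coordinates R X + t. Camera axes: x right, y down, z forward; pixel columns grow to the right and rows downward; lengths in mm; the calibration is good to about 2 mm. A picture is of the moment at which its call begins. calibration takes no time and is no camera call.
- ctrl.close_job(): hands the job in; it is judged then, once.
Trained networks look in the newest picture that a camera, given by its name, has taken for a name from the list of things; names that differ only in an ending like _2 or _b are one class to them, and where a whole thing is asked for, a point or a joint stands for the part that bears it (a point fixed in the world has none). Each returns a list of dicts, best first, with "score" (0 to 1); they miss things now and then, are a little off and sometimes report something else, mostly with a low value. They report only what shows in the picture. A call takes as long as a camera call. They do not tell look-alikes from the thing itself.
- ctrl.silhouettes(camera, query): "pixels" (400x640 bool, what is visible of it) and "xy" ([column, row] in pixels, amid what is visible of it).
- ctrl.spot_point(camera, query): "xy" ([column, row] in pixels: a listed point, or the origin of a listed thing).
The state is a dict: "clock": time; "joint_positions": joint angles; "joint_vel": joint speeds; "joint_torque": joint torques, N m; "position": TCP position; "orientation": TCP orientation; "ft_force": force on the tool from outside, world axes, zero at the start; "wrist_torque": the same for the moment, N m; "grip_width": finger opening in mm; "grasp_force": force on a finger pad.
Only numpy, scipy, OpenCV 4.12 (cv2) and the standard library are available. Lean on these libraries where they do the work, as an engineer would, in place of code of your own. Each camera call takes 0.05 s, during which the arm holds its last target. There are 200 camera calls.

### The job

Pick up the steel grinder cup with the orange lid from the chopping board and, keeping it upright and centred, press it down on the grinder's orange sprung pad until the pad is fully depressed; keep it fully down for two to three seconds without the fingers touching the grinder. Then lift the cup off so that the pad springs back, and set it down upright (not dropped) in the middle of the round cork coaster, leaving the ramekin, spatula and turner where they lie.

Things in the scene. Friction and masses are not known exactly. Their poses are not given: they have to be found in the camera images.
- cup: sealed upright grinder cup, loose, about 0.22 kg: steel cylinder 56 mm in diameter and 72 mm high, topped by an orange lid 50 mm in diameter and 16 mm high (88 mm in all); flat solid underside. Origin at the centre of the underside, z up. Stands on the chopping board
- grinder: fixed round grinder base, white with a black rubber foot, 124 mm in diameter, its flat rim 43 mm above the counter; the orange pad stands out of its middle. Origin at the centre of the underside, on the counter
- pad_top (a point): centre of the flat top of the orange sprung pad (disc 76 mm in diameter); 15 mm above the grinder's rim (58 mm above the counter) when free, 3 mm above the rim when fully depressed. Moves with the pad
- pad (a joint): travel of the sprung pad in m: 0 free (up), 0.012 fully depressed. It takes about 6 N to start moving and 13 N to be fully down; the cup's weight alone does not depress it; it springs back when released
- coaster: round cork coaster fixed on the counter, 100 mm in diameter, 6 mm thick. Origin at the centre of its underside, z up
- board: wooden chopping board fixed on the counter, 260 mm (its x) by 360 mm (its y), 20 mm thick; a closed steel spice tin, 100 mm high with its knob, stands on the counter beyond its far edge and plays no part. Origin at the centre of its underside
- ramekin: bystander: white ceramic ramekin on the board, 76 mm in diameter at the rim, 38 mm high. Origin at the centre of its underside
- spatula: bystander: teal silicone spatula lying on the board, 262 mm long, at most 46 mm wide and 12 mm high; head towards its +x. Origin on its underside near mid-length
- turner: bystander: steel dosa turner lying on the board, 290 mm long, blade 62 mm wide towards its +x, at most 10 mm high. Origin on its underside near mid-length
Mind the look-alikes: they are no part of the job. What is shaped like the cup but purple is not meant. There is more than one size of the coaster; the one meant has the size given above.

How it is judged (in metres and radians):
On the way:
1. the upright cup, centred on the pad within 12 mm, presses the pad fully down (at least 10.5 of 12 mm) and keeps it there for 1.5 s (value of joint pad above 0.0105 m and contact force between cup and grinder above 3 N and angle between cup's own z axis and vertical below 0.12 rad and horizontal distance between cup and pad_top below 0.012 m), for 1.5 s.
At the end, for the whole second after the job is handed in: The cup stands upright (within 0.1 rad) and at rest on the coaster, its centre within 20 mm of the coaster's; the pad has sprung back to within 2 mm of its top; the ramekin, spatula and turner are each within 30 mm of where they began (horizontal distance between cup and coaster below 0.02 m and z of cup in the frame of coaster between 0.003 and 0.009 m and angle between cup's own z axis and vertical below 0.1 rad and linear speed of cup below 0.02 m/s and value of joint pad below 0.002 m); the robot touches nothing.
It fails at once if the fingers push on the grinder (over 2 N) (contact force between the fingers and grinder above 2 N).
It fails at once if the cup is tipped by more than 0.5 rad (angle between cup's own z axis and vertical above 0.5 rad).
It fails at once if the cup is dropped or thrown (touching nothing and faster than 0.5 m/s, a fall of about 13 mm) (contact force between cup and anything else below 0.05 N and linear speed of cup above 0.5 m/s).
It fails at once if the ramekin, spatula or turner is shifted by more than 30 mm (distance of any of ramekin, spatula, turner from where it was at the start of the episode above 0.03 m).
It also fails if it takes over 51 s, if anything falls off the work surface, if the arm or the gripper's body presses on something with over 40 N, if the wrist force passes 120 N, or if a joint passes its speed limit or range.

## Working session

There is one attempt and no reset: what is moved stays moved. The work goes in short steps, Python scripts to look and compute and a tool call to move; the robot and the scene stay as the last step left them, time stands still between calls to the robot, and variables do not carry over. Pictures are saved under pics/ and viewed, at most 10 in all, crops included, and the job is handed in when it is done.

Besides the shell and the picture viewer there is one more tool, called after "Request:" in YAML: its name, and indented under it one key for each argument. apply_moves: Moves the arm, as the interface text tells. Shift numbers are shares of 300 mm and turn numbers shares of 0.5 rad, none past 1 either way. Its arguments: {"type":"object","properties":{"steps":{"type":"string"},"gripper":{"type":"number"},"newtons":{"type":"number"}},"required":["steps"]}

```bash
mkdir -p pics; cat > h.py <<'E'
import numpy as np, cv2
from bench import ctrl
def world(cam,px,depth=None,z=None):
    c=ctrl.calibration(cam);K,R,t=[np.array(c[k],float) for k in("K","R","t")]
    px=np.atleast_2d(px).astype(float)
    r=np.c_[px,np.ones(len(px))]@np.linalg.inv(K).T
    if z is None: return (r*np.asarray(depth).reshape(-1,1)-t)@R
    o=-R.T@t; d=r@R
    return o+d*((z-o[2])/d[:,2:])
E
python3 - <<'E'
from h import *
s=ctrl.get_state();print(s["clock"],s["position"],s["orientation"],s["grip_width"])
for cam in("scene","top"):
    im,d=ctrl.snapshot(cam);cv2.imwrite(f"pics/{cam}0.png",im)
    c=ctrl.calibration(cam);print(cam,-np.array(c["R"]).T@np.array(c["t"]))
    for q in("cup","grinder","pad_top","coaster","ramekin"):
        for r in ctrl.silhouettes(cam,q):
            m=r["pixels"]&(d>0);v,u=np.nonzero(m)
            if len(u)<10: continue
            P=world(cam,np.c_[u,v],d[m]);zt=np.percentile(P[:,2],97);T=P[P[:,2]>zt-5]
            lo,hi=np.percentile(T,2,axis=0),np.percentile(T,98,axis=0)
            bgr=im[m][P[:,2]>zt-5].mean(0)
            print(q,round(r["score"],2),r["xy"],"ztop",round(zt),"mid",((lo+hi)/2).round(),"ext",(hi-lo).round(),"bgr",bgr.round(),len(u))
E
```

```text
0.0 [285.97496968 610.88694868 230.36527353] [ 9.76121894e-01 -2.17221922e-01 -1.13015953e-04  8.20010227e-04] 85.28023735958445
scene [ 959.69417483 -337.10431348  795.48842427]
cup 0.84 [291.7, 170.2] ztop 91 mid [372. 122.  89.] ext [41. 41.  5.] bgr [86. 33. 70.] 574
cup 0.73 [309.7, 197.3] ztop 111 mid [496.  81. 109.] ext [43. 43.  6.] bgr [ 37. 113. 216.] 666
cup 0.47 [195.5, 306.7] ztop 61 mid [ 516. -293.   59.] ext [69. 67.  5.] bgr [ 32.  99. 197.] 2603
grinder 0.85 [195.0, 306.2] ztop 61 mid [ 516. -293.   59.] ext [69. 67.  5.] bgr [ 32.  99. 197.] 2593
pad_top 0.82 [190.2, 297.4] ztop 61 mid [ 515. -292.   59.] ext [68. 66.  5.] bgr [ 31.  99. 198.] 1006
coaster 0.79 [353.2, 169.8] ztop 10 mid [468. 289.   8.] ext [90. 88.  5.] bgr [ 78. 119. 164.] 634
coaster 0.74 [385.2, 139.9] ztop 13 mid [466. 453.  10.] ext [125. 128.   5.] bgr [ 69. 104. 144.] 1067
ramekin 0.95 [259.3, 240.4] ztop 60 mid [509. -92.  58.] ext [73. 72.  6.] bgr [152. 160. 172.] 808
top [ 287.24970799   69.24195407 1483.05983125]
cup 0.78 [297.5, 252.9] ztop 93 mid [372. 123.  91.] ext [44. 43.  6.] bgr [84. 28. 66.] 284
cup 0.55 [315.4, 209.6] ztop 112 mid [496.  82. 111.] ext [43. 42.  7.] bgr [  1.  95. 179.] 388
grinder 0.84 [439.2, 210.0] ztop 62 mid [ 516. -292.   60.] ext [65. 66.  7.] bgr [  4.  87. 166.] 1386
pad_top 0.85 [441.6, 204.7] ztop 63 mid [ 516. -292.   61.] ext [64. 66.  6.] bgr [  3.  87. 167.] 534
coaster 0.88 [244.3, 219.0] ztop 11 mid [468. 290.  10.] ext [89. 88.  7.] bgr [ 63. 105. 141.] 897
ramekin 0.68 [375.1, 205.0] ztop 60 mid [510. -93.  60.] ext [70. 72. 10.] bgr [134. 141. 147.] 565
ramekin 0.64 [442.1, 204.7] ztop 63 mid [ 516. -292.   61.] ext [64. 66.  6.] bgr [  4.  87. 166.] 587
```

View pics/scene0.png

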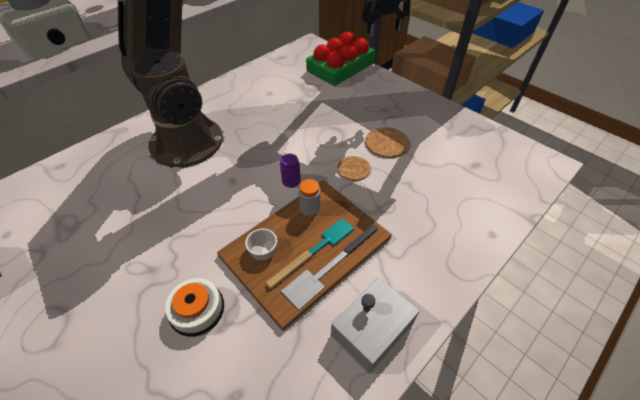

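View pics/top0.png

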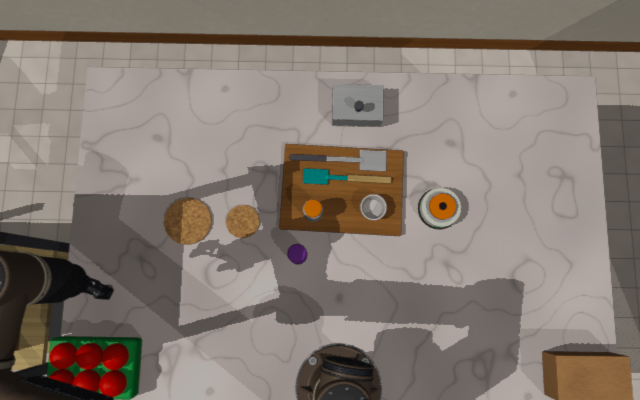

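The pictures show the orange-lidded cup at top (312,209) on the board, with the purple look-alike at (297,254). The 100 mm coaster is the small one at (243,220), and the grinder is at (440,207). Both cameras agree on positions. The present yaw leaves room for the fingers, so I keep it.

Request:
apply_moves:
  steps: "0.06 -0.15 0 0 0 0; 0.12 -0.3 0 0 0 0; 0.18 -0.45 0 0 0 0; 0.24 -0.6 0 0 0 0; 0.3 -0.75 0 0 0 0"
  gripper: 1
  newtons: 70

```text
clock: 1.1
position: [376.5, 384.5, 231.6]
orientation: [0.976, -0.217, 0.0, -0.0]
ft_force: [1.3, 0.8, 0.1]
grip_width: 85.4
grasp_force: 0.0
```

Request:
apply_moves:
  steps: "0.06 -0.15 0 0 0 0; 0.12 -0.3 0 0 0 0; 0.18 -0.45 0 0 0 0; 0.24 -0.6 0 0 0 0; 0.3 -0.75 0 0 0 0"

```text
clock: 1.6
position: [466.6, 159.5, 231.8]
orientation: [0.976, -0.217, 0.0, -0.0]
ft_force: [1.0, 0.6, 0.2]
grip_width: 85.5
grasp_force: 0.0
```

Request:
apply_moves:
  steps: "0.04 -0.1 -0.09 0 0 0; 0.08 -0.2 -0.18 0 0 0; 0.1 -0.264 -0.27 0 0 0; 0.1 -0.264 -0.27 0 0 0; 0.1 -0.264 -0.27 0 0 0"

```text
clock: 2.1
position: [496.3, 81.6, 150.3]
orientation: [0.976, -0.218, -0.0, 0.0]
ft_force: [0.4, 0.3, 1.0]
grip_width: 85.5
grasp_force: 0.0
```

```bash
cat > look.py <<'E'
from h import *
import sys
n=sys.argv[1]; cen=np.array(eval(sys.argv[2]))
s=ctrl.get_state();print(s["clock"],s["position"].round(1) if hasattr(s["position"],"round") else s["position"],s["ft_force"])
out=[]
for cam in("scene","top"):
    im,d=ctrl.snapshot(cam)
    c=ctrl.calibration(cam);K,R,t=[np.array(c[k],float) for k in("K","R","t")]
    p=K@(R@cen+t);u,v=(p[:2]/p[2]).astype(int)
    u=min(max(u,50),590);v=min(max(v,50),350)
    out.append(cv2.resize(im[v-50:v+50,u-50:u+50],(400,400),interpolation=cv2.INTER_CUBIC))
    for q in ("cup",):
        for r in ctrl.silhouettes(cam,q):
            m=r["pixels"]&(d>0);vv,uu=np.nonzero(m)
            if len(uu)<10: continue
            P=world(cam,np.c_[uu,vv],d[m]);zt=np.percentile(P[:,2],97);T=P[P[:,2]>zt-5]
            lo,hi=np.percentile(T,2,axis=0),np.percentile(T,98,axis=0)
            print(cam,q,round(r["score"],2),"ztop",round(zt),"mid",((lo+hi)/2).round(),"ext",(hi-lo).round(),im[m].mean(0).round())
cv2.imwrite(f"pics/{n}.png",np.hstack(out))
E
python3 look.py a '[496,82,100]'
```

```text
2.1 [496.3  81.6 150.3] [0.36063202 0.30500923 0.95190709]
scene cup 0.81 ztop 111 mid [496.  80. 109.] ext [43. 43.  5.] [ 60.  92. 135.]
scene cup 0.59 ztop 90 mid [439.  78. 143.] ext [ 97. 112. 115.] [70. 32. 59.]
top cup 0.88 ztop 92 mid [372. 125.  91.] ext [44. 43.  7.] [129.  48. 105.]
top cup 0.71 ztop 114 mid [468.  82. 230.] ext [ 32.  36. 241.] [ 58. 103. 142.]
```

View pics/a.png

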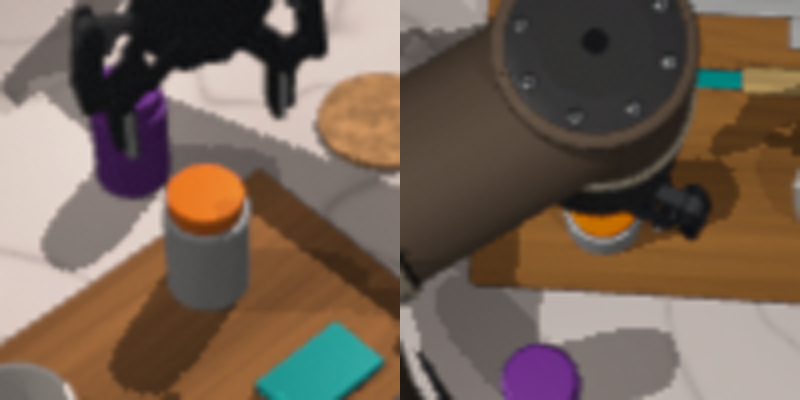

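The gripper sits directly over the orange-lidded cup (lid at crop (205,195) in the scene view) and both fingers are clear, so I descend.

Request:
apply_moves:
  steps: "0 0 -0.1 0 0 0; 0 0 -0.2 0 0 0; 0 0 -0.28 0 0 0; 0 0 -0.35 0 0 0; 0 0 -0.35 0 0 0"

```text
clock: 2.8
position: [494.9, 82.2, 43.7]
orientation: [0.976, -0.217, -0.001, 0.001]
ft_force: [-0.0, 0.0, 0.1]
grip_width: 85.3
grasp_force: 0.0
```

Request:
apply_moves:
  steps: "0 0 0 0 0 0; 0 0 0 0 0 0; 0 0 0 0 0 0; 0 0 0 0 0 0; 0 0 0 0 0 0"
  gripper: 0
  newtons: 70

```text
clock: 3.3
position: [497.2, 82.8, 47.2]
orientation: [0.976, -0.217, 0.001, -0.001]
ft_force: [-1.6, 1.0, 5.3]
grip_width: 54.8
grasp_force: 73.3
```

Request:
apply_moves:
  steps: "0 0 0 0 0 0; 0 0 0 0 0 0; 0 0 0 0 0 0; 0 0 0 0 0 0; 0 0 0 0 0 0"

```text
clock: 3.8
position: [497.2, 82.8, 47.2]
orientation: [0.976, -0.217, 0.001, -0.001]
ft_force: [-1.3, 0.9, 5.1]
grip_width: 54.8
grasp_force: 73.3
```

Request:
apply_moves:
  steps: "0 0 0.08 0 0 0; 0 0 0.2 0 0 0; 0 0 0.32 0 0 0; 0 0 0.4 0 0 0; 0 0 0.4 0 0 0"

```text
clock: 4.3
position: [498.3, 83.1, 170.1]
orientation: [0.976, -0.217, 0.003, -0.003]
ft_force: [1.1, -0.4, -2.8]
grip_width: 54.9
grasp_force: 74.5
```

```bash
python3 look.py b '[496,82,180]'
```

```text
4.3 [498.3  83.1 170.1] [ 1.11563278 -0.4192046  -2.7873428 ]
scene cup 0.86 ztop 233 mid [507.  80. 235.] ext [27. 39. 14.] [55. 67. 85.]
scene cup 0.78 ztop 91 mid [419.  83. 137.] ext [133.  74. 101.] [80. 39. 69.]
top cup 0.68 ztop 93 mid [370. 124.  92.] ext [42. 42.  7.] [129.  49. 105.]
top cup 0.67 ztop 26 mid [566.  -7.  24.] ext [248. 339.   7.] [ 38.  76. 113.]
top cup 0.63 ztop 212 mid [464.  82. 267.] ext [ 18.  25. 121.] [88. 92. 97.]
```

View pics/b.png

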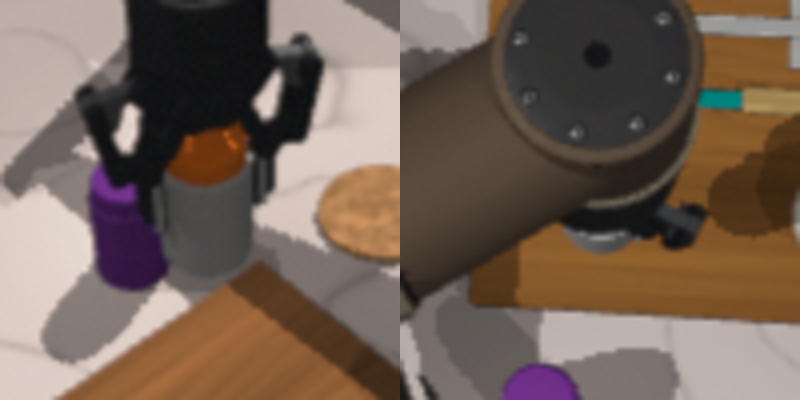

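The cup is held upright between the pads (scene crop, cup body at (208,220)), well clear of the board. I carry it to the grinder.

Request:
apply_moves:
  steps: "0.005 -0.08 0 0 0 0; 0.01 -0.2 0 0 0 0; 0.018 -0.34 0 0 0 0; 0.026 -0.48 0 0 0 0; 0.033 -0.62 0 0 0 0"

```text
clock: 5.0
position: [505.2, -105.4, 164.0]
orientation: [0.976, -0.217, -0.001, 0.0]
ft_force: [1.0, 0.5, -3.3]
grip_width: 54.7
grasp_force: 74.7
```

Request:
apply_moves:
  steps: "0.01 -0.14 0 0 0 0; 0.02 -0.28 0 0 0 0; 0.028 -0.42 0 0 0 0; 0.033 -0.54 0 0 0 0; 0.033 -0.626 0 0 0 0"

```text
clock: 5.5
position: [515.0, -293.8, 163.4]
orientation: [0.976, -0.218, -0.002, 0.0]
ft_force: [0.4, 0.0, -1.8]
grip_width: 55.1
grasp_force: 74.7
```

Request:
apply_moves:
  steps: "0 0 0 0 0 0; 0 0 0 0 0 0; 0 0 0 0 0 0; 0 0 -0.06 0 0 0; 0 0 -0.1 0 0 0"

```text
clock: 6.0
position: [515.8, -290.5, 134.5]
orientation: [0.976, -0.217, -0.0, -0.0]
ft_force: [-0.1, 0.7, -2.2]
grip_width: 55.1
grasp_force: 74.9
```

```bash
python3 look.py c '[516,-292,110]'; python3 -c "
from h import *
s=ctrl.get_state();print(s['position'],s['orientation'],s['ft_force'])
for cam in('scene','top'):
  for q in('grinder','pad_top'): print(cam,q,[(round(r['score'],2),world(cam,r['xy'],z=58 if q=='pad_top' else 0).round()) for r in ctrl.spot_point(cam,q)])
  print([(round(r['score'],2),r['xy']) for r in ctrl.spot_point(cam,'cup')])
"
```

```text
6.0 [ 515.8 -290.5  134.5] [-0.05874837  0.73749509 -2.24619548]
scene cup 0.77 ztop 197 mid [ 525. -295.  196.] ext [28. 35.  6.] [58. 73. 94.]
scene cup 0.69 ztop 91 mid [372. 123.  89.] ext [42. 43.  6.] [100.  41.  83.]
top cup 0.6 ztop 93 mid [370. 124.  91.] ext [42. 42.  6.] [139.  54. 114.]
top cup 0.57 ztop 195 mid [ 501. -276.  194.] ext [19. 21.  7.] [ 87. 117. 143.]
top cup 0.52 ztop 36 mid [603.   5.  35.] ext [ 41. 202.   8.] [115. 134.  54.]
[ 515.99824562 -291.23772404  135.26873139] [ 9.76240065e-01 -2.16691472e-01 -3.61242650e-04  1.07737483e-04] [-0.38499199  0.15035804 -0.81138974]
scene grinder [(0.55, array([[ 517., -283.,    0.]]))]
scene pad_top [(0.59, array([[ 514., -289.,   58.]]))]
[(0.93, [185.7, 284.4]), (0.57, [293.7, 183.2]), (0.32, [200.7, 307.9])]
top grinder [(0.63, array([[ 511., -295.,    0.]]))]
top pad_top [(0.63, array([[ 525., -293.,   58.]]))]
[(0.86, [295.9, 254.0]), (0.77, [447.5, 202.3])]
```

View pics/c.png

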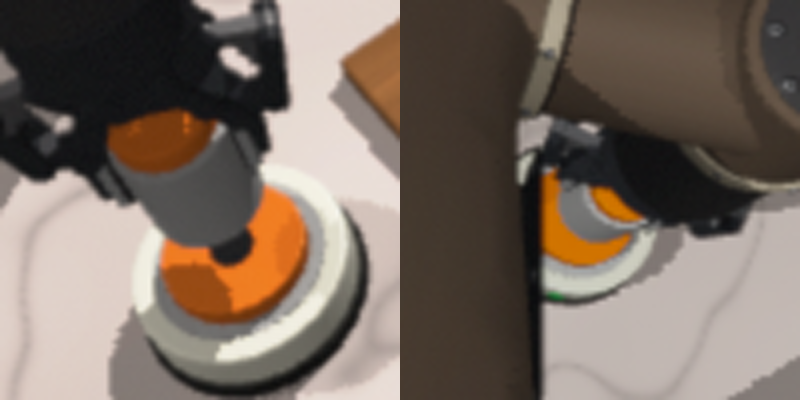

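The cup hangs upright above the pad (scene crop: cup (200,190), pad (235,250)), and the measured x/y matches the pad centre. I lower it to just above contact, then press in small steps.

Request:
apply_moves:
  steps: "0 0 -0.05 0 0 0; 0 0 -0.1 0 0 0; 0 0 -0.14 0 0 0; 0 0 -0.155 0 0 0; 0 0 -0.155 0 0 0"

```text
clock: 7.0
position: [515.7, -291.7, 88.2]
orientation: [0.976, -0.217, -0.001, 0.0]
ft_force: [-0.1, -0.2, -1.3]
grip_width: 54.8
grasp_force: 74.9
```

Request:
apply_moves:
  steps: "0 0 -0.01 0 0 0; 0 0 -0.02 0 0 0; 0 0 -0.025 0 0 0; 0 0 -0.03 0 0 0; 0 0 -0.03 0 0 0"

```text
clock: 7.5
position: [516.7, -291.9, 80.7]
orientation: [0.976, -0.217, 0.001, 0.0]
ft_force: [-1.1, 0.8, 5.3]
grip_width: 54.8
grasp_force: 74.9
```

Request:
apply_moves:
  steps: "0 0 -0.008 0 0 0; 0 0 -0.014 0 0 0; 0 0 -0.02 0 0 0; 0 0 -0.02 0 0 0; 0 0 -0.02 0 0 0"

```text
clock: 8.0
position: [516.7, -291.9, 75.2]
orientation: [0.976, -0.217, 0.001, 0.0]
ft_force: [-1.4, 1.2, 7.8]
grip_width: 54.6
grasp_force: 75.1
```

Request:
apply_moves:
  steps: "0 0 -0.006 0 0 0; 0 0 -0.01 0 0 0; 0 0 -0.014 0 0 0; 0 0 -0.014 0 0 0; 0 0 -0.014 0 0 0"

```text
clock: 8.5
position: [516.9, -292.1, 73.1]
orientation: [0.976, -0.217, 0.002, 0.0]
ft_force: [-5.5, 5.8, 25.2]
grip_width: 54.7
grasp_force: 77.4
```

Request:
apply_moves:
  steps: "0 0 0 0 0 0; 0 0 0 0 0 0; 0 0 0 0 0 0; 0 0 0 0 0 0; 0 0 0 0 0 0"

```text
clock: 9.0
position: [516.9, -292.1, 73.1]
orientation: [0.976, -0.217, 0.002, 0.0]
ft_force: [-7.1, 6.4, 24.8]
grip_width: 54.6
grasp_force: 77.4
```

```bash
python3 look.py d '[516,-292,70]'
```

```text
9.0 [ 516.9 -292.1   73.1] [-7.14463174  6.3523923  24.814402  ]
scene cup 0.7 ztop 136 mid [ 527. -297.  134.] ext [26. 34.  6.] [58. 73. 95.]
scene cup 0.66 ztop 91 mid [373. 124.  89.] ext [44. 43.  5.] [107.  52.  92.]
top cup 0.8 ztop 92 mid [371. 124.  91.] ext [44. 42.  7.] [142.  55. 116.]
top cup 0.49 ztop 136 mid [ 504. -277.  135.] ext [16. 18.  9.] [ 89. 115. 139.]
```

View pics/d.png

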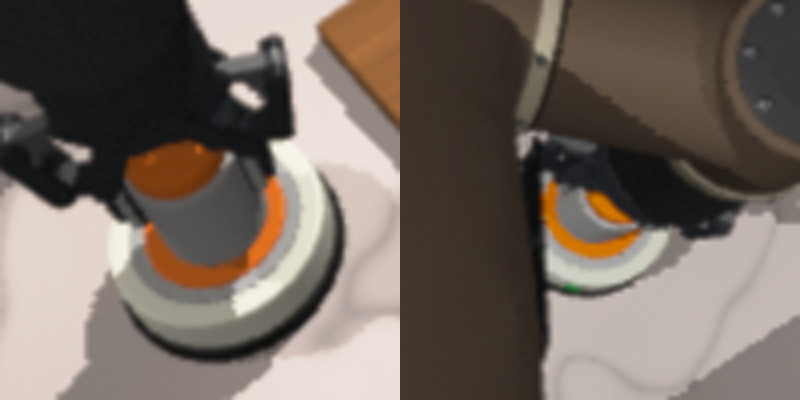

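The cup is centred on the pad, with an even orange ring around it at (205,245). The pad is almost flush with the rim and the fingers are clear. I keep holding.

Request:
apply_moves:
  steps: "0 0 0 0 0 0; 0 0 0 0 0 0; 0 0 0 0 0 0; 0 0 0 0 0 0; 0 0 0 0 0 0"

```text
clock: 9.7
position: [516.9, -292.1, 73.1]
orientation: [0.976, -0.217, 0.002, 0.0]
ft_force: [-7.1, 6.0, 24.9]
grip_width: 54.9
grasp_force: 77.4
```

Request:
apply_moves:
  steps: "0 0 0 0 0 0; 0 0 0 0 0 0; 0 0 0 0 0 0; 0 0 0 0 0 0; 0 0 0 0 0 0"

```text
clock: 10.2
position: [517.0, -292.1, 73.1]
orientation: [0.976, -0.217, 0.002, 0.0]
ft_force: [-6.3, 5.7, 25.9]
grip_width: 54.8
grasp_force: 77.4
```

Request:
apply_moves:
  steps: "0 0 0 0 0 0; 0 0 0 0 0 0; 0 0 0 0 0 0; 0 0 0 0 0 0; 0 0 0.01 0 0 0"

```text
clock: 10.7
position: [516.8, -291.9, 74.7]
orientation: [0.976, -0.217, 0.001, 0.0]
ft_force: [-2.4, 2.2, 8.3]
grip_width: 54.6
grasp_force: 76.1
```

Request:
apply_moves:
  steps: "0 0 0.04 0 0 0; 0 0 0.1 0 0 0; 0 0 0.18 0 0 0; 0 0 0.26 0 0 0; 0 0 0.3 0 0 0"

```text
clock: 11.2
position: [516.5, -291.9, 164.6]
orientation: [0.976, -0.217, 0.001, 0.0]
ft_force: [0.7, -1.0, -3.2]
grip_width: 54.8
grasp_force: 75.0
```

```bash
python3 look.py e '[516,-292,110]'
```

```text
11.2 [ 516.5 -291.9  164.6] [ 0.7256912  -0.98395623 -3.22884831]
scene cup 0.89 ztop 227 mid [ 525. -297.  226.] ext [29. 32.  6.] [57. 71. 92.]
scene cup 0.6 ztop 91 mid [372. 123.  89.] ext [44. 44.  6.] [100.  46.  85.]
scene cup 0.46 ztop 32 mid [653.  15.  30.] ext [ 38. 271.   6.] [165. 168. 173.]
top cup 0.74 ztop 226 mid [ 501. -283.  229.] ext [19. 26. 16.] [ 85. 114. 139.]
top cup 0.52 ztop 93 mid [372. 124.  91.] ext [43. 42.  6.] [138.  54. 114.]
```

View pics/e.png

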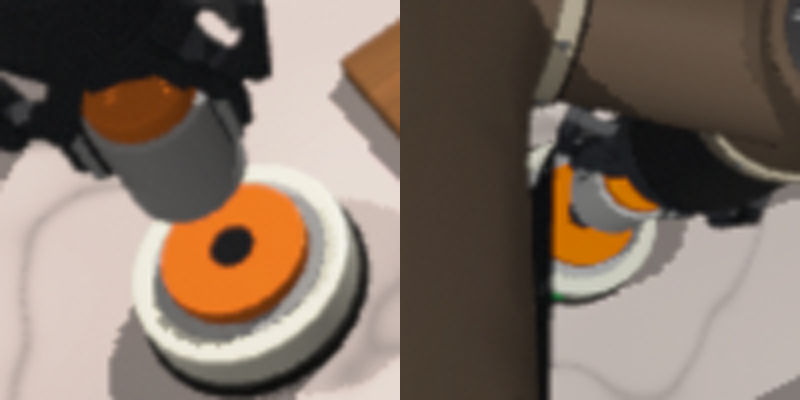

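The cup is lifted off and the pad is up again (235,250). I carry the cup to the coaster, staying about 75 mm above everything on the board.

Request:
apply_moves:
  steps: "-0.005 0.08 0 0 0 0; -0.015 0.21 0 0 0 0; -0.027 0.35 0 0 0 0; -0.04 0.5 0 0 0 0; -0.053 0.65 0 0 0 0"

```text
clock: 11.9
position: [498.7, -95.3, 160.9]
orientation: [0.976, -0.218, -0.001, 0.0]
ft_force: [1.9, 0.4, -2.0]
grip_width: 54.9
grasp_force: 75.0
```

Request:
apply_moves:
  steps: "-0.01 0.14 0 0 0 0; -0.02 0.28 0 0 0 0; -0.032 0.42 0 0 0 0; -0.043 0.56 0 0 0 0; -0.053 0.7 0 0 0 0"

```text
clock: 12.4
position: [482.8, 114.6, 161.2]
orientation: [0.976, -0.217, -0.001, 0.001]
ft_force: [1.0, -0.3, -1.8]
grip_width: 55.0
grasp_force: 75.0
```

Request:
apply_moves:
  steps: "-0.01 0.14 0 0 0 0; -0.025 0.28 0 0 0 0; -0.04 0.42 0 0 0 0; -0.053 0.53 0 0 0 0; -0.054 0.587 0 0 0 0"

```text
clock: 12.9
position: [466.8, 291.4, 160.8]
orientation: [0.976, -0.216, -0.001, 0.001]
ft_force: [0.1, -0.0, -2.7]
grip_width: 54.9
grasp_force: 74.9
```

Request:
apply_moves:
  steps: "0 0 0 0 0 0; 0 0 -0.08 0 0 0; 0 0 -0.18 0 0 0; 0 0 -0.26 0 0 0; 0 0 -0.3 0 0 0"

```text
clock: 13.4
position: [466.8, 286.9, 69.8]
orientation: [0.976, -0.218, -0.001, 0.002]
ft_force: [-0.2, -0.9, -3.0]
grip_width: 54.6
grasp_force: 74.9
```

Request:
apply_moves:
  steps: "0 0 -0.03 0 0 0; 0 0 -0.06 0 0 0; 0 0 -0.08 0 0 0; 0 0 -0.09 0 0 0; 0 0 -0.09 0 0 0"

```text
clock: 13.9
position: [468.0, 289.5, 45.6]
orientation: [0.976, -0.217, 0.0, -0.0]
ft_force: [0.7, 0.7, -2.0]
grip_width: 54.6
grasp_force: 74.9
```

```bash
python3 look.py f '[468,290,40]'; python3 -c "
from h import *
print(ctrl.get_state()['position'],ctrl.get_state()['ft_force'])"
```

```text
13.9 [468.  289.5  45.6] [ 0.72234854  0.66074054 -2.0243792 ]
scene cup 0.89 ztop 109 mid [478. 284. 107.] ext [24. 37.  6.] [55. 67. 84.]
scene cup 0.88 ztop 91 mid [372. 124.  89.] ext [43. 44.  6.] [73. 34. 62.]
top cup 0.9 ztop 93 mid [371. 123.  91.] ext [43. 45.  7.] [85. 35. 70.]
top cup 0.51 ztop 157 mid [435. 275. 181.] ext [2. 6. 5.] [68. 72. 78.]
[468.1812609  289.72834572  46.12126962] [ 1.00775206 -0.34881631 -1.99221519]
```

View pics/f.png

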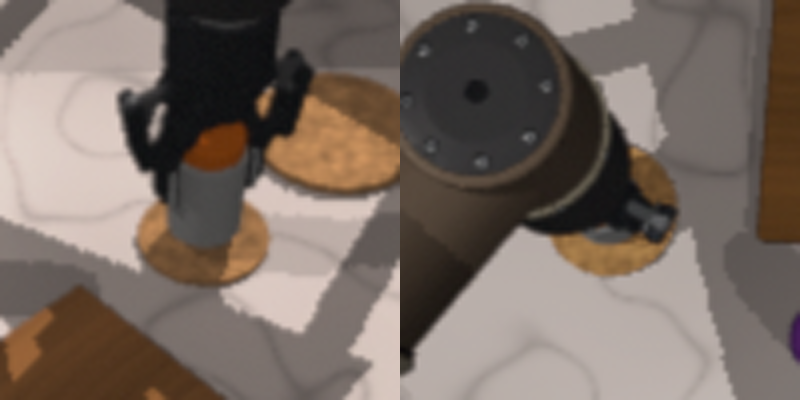

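The cup hovers upright over the small coaster (cup base (205,240), coaster centre (203,240)), about 12 mm above it. I lower it slowly until it touches.

Request:
apply_moves:
  steps: "0 0 -0.012 0 0 0; 0 0 -0.022 0 0 0; 0 0 -0.032 0 0 0; 0 0 -0.036 0 0 0; 0 0 -0.036 0 0 0"

```text
clock: 14.6
position: [467.9, 289.3, 34.4]
orientation: [0.976, -0.217, -0.0, 0.0]
ft_force: [0.2, -0.1, -2.7]
grip_width: 54.7
grasp_force: 74.9
```

Request:
apply_moves:
  steps: "0 0 -0.003 0 0 0; 0 0 -0.006 0 0 0; 0 0 -0.006 0 0 0; 0 0 -0.006 0 0 0; 0 0 -0.006 0 0 0"

```text
clock: 15.1
position: [468.1, 289.5, 33.2]
orientation: [0.976, -0.217, 0.0, -0.0]
ft_force: [-0.8, -0.8, 2.6]
grip_width: 54.8
grasp_force: 75.1
```

Request:
apply_moves:
  steps: "0 0 0 0 0 0; 0 0 0 0 0 0; 0 0 0 0 0 0; 0 0 0 0 0 0; 0 0 0 0 0 0"
  gripper: 1

```text
clock: 15.6
position: [468.0, 289.4, 33.0]
orientation: [0.976, -0.217, 0.0, 0.0]
ft_force: [0.5, -0.0, 0.3]
grip_width: 85.3
grasp_force: 0.0
```

Request:
apply_moves:
  steps: "0 0 0 0 0 0; 0 0 0.04 0 0 0; 0 0 0.12 0 0 0; 0 0 0.24 0 0 0; 0 0 0.36 0 0 0"

```text
clock: 16.1
position: [467.8, 289.1, 142.8]
orientation: [0.976, -0.217, -0.0, 0.0]
ft_force: [1.0, 1.5, -0.6]
grip_width: 85.3
grasp_force: 0.0
```

Request:
apply_moves:
  steps: "0 0 0.14 0 0 0; -0.05 0.1 0.2 0 0 0; -0.15 0.2 0.2 0 0 0; -0.25 0.3 0.2 0 0 0; -0.3 0.35 0.2 0 0 0"

```text
clock: 16.6
position: [376.3, 396.1, 202.4]
orientation: [0.976, -0.217, 0.0, -0.001]
ft_force: [0.4, -0.4, -0.0]
grip_width: 85.3
grasp_force: 0.0
```

```bash
sed -i 's/("cup",)/("cup","ramekin","coaster","pad_top")/' look.py; python3 look.py g '[468,290,40]'
```

```text
16.6 [376.3 396.1 202.4] [ 0.37304385 -0.42412516 -0.00733862]
scene cup 0.65 ztop 90 mid [372. 123.  89.] ext [44. 44.  6.] [87. 37. 72.]
scene cup 0.64 ztop 97 mid [468. 288.  95.] ext [45. 44.  5.] [ 59.  75. 100.]
scene ramekin 0.62 ztop 60 mid [508. -93.  59.] ext [72. 72.  6.] [ 95. 100. 106.]
scene coaster 0.86 ztop 13 mid [465. 454.  10.] ext [125. 126.   5.] [ 68. 103. 142.]
scene coaster 0.77 ztop 10 mid [469. 288.   8.] ext [89. 89.  5.] [ 64.  95. 130.]
scene pad_top 0.94 ztop 61 mid [ 515. -292.   59.] ext [68. 67.  5.] [ 33.  98. 191.]
top cup 0.88 ztop 98 mid [467. 288.  98.] ext [42. 42.  8.] [ 25.  66. 110.]
top cup 0.66 ztop 50 mid [468. 291.  70.] ext [53. 46. 43.] [ 64.  97. 128.]
top cup 0.55 ztop 93 mid [374. 124.  92.] ext [39. 41.  7.] [123.  44.  99.]
top ramekin 0.74 ztop 60 mid [510. -92.  60.] ext [70. 70.  9.] [ 93.  97. 101.]
top coaster 0.9 ztop 12 mid [467. 291.  42.] ext [92. 90. 70.] [ 62.  97. 129.]
top coaster 0.75 ztop 14 mid [471. 447.  13.] ext [118. 116.   7.] [ 60. 101. 136.]
top pad_top 0.92 ztop 63 mid [ 516. -292.   61.] ext [66. 66.  6.] [ 10.  91. 167.]
```

View pics/g.png

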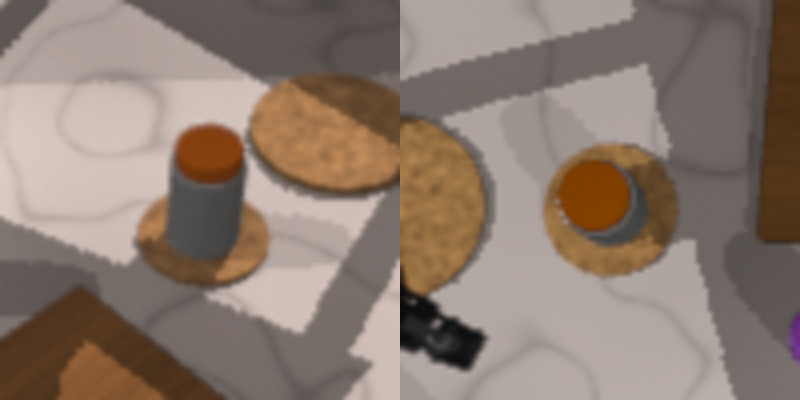

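The cup stands upright in the middle of the small coaster (scene crop (205,190), top crop (600,205)). The pad is up, the ramekin hasn't moved, and the arm is clear. I hand in.

```bash
python3 -c "
from bench import ctrl
print(ctrl.close_job())"
```

```text
the job is handed in; nothing more can be done
None
```

I pressed the cup on the grinder pad and held it fully down for about 2 s, then set it upright in the middle of the 100 mm coaster. The pad sprang back and the ramekin stayed put (spatula and turner not re-measured). I handed the job in at about 17 s, but no verdict was returned.

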